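# Pack the last game barrel into its storage tube

## Task

Put the loose orange game barrel into the mouth of the upright wooden storage tube and let go of it there, then take the packing rod and push the barrel down the tube until it bottoms out, leaning on it firmly with about 15 N for a second, gently enough never to reach 25 N. Then stand the rod back upright in its blue stand and let go, without disturbing the vase, the mug or the remote control.

Things in the scene. Friction and masses are not known exactly. Their poses are not given: they have to be found in the camera images.
- barrel_center (a point): centre of the loose orange game barrel: a plain round piece 28 mm across and 24 mm tall (rims chamfered 1.5 mm), 15 g, standing upright on the table; the point is half-way up, 12 mm above its underside; z along its axis
- tube_mouth (a point): centre of the mouth of the upright round wooden storage tube, at its top rim, 120 mm above the table; z up. The tube is 43 mm across outside on a 76 mm round foot, fixed to the table; bore 33 mm, opening to 39 mm over the top 10 mm
- rod_grip (a point): point in the middle of the packing rod's blue handle, to grip from above; z up along the rod. Round, 150 mm long, 90 g: brass foot 24 mm across, 12 mm tall; wooden shaft 12 mm across; brass collar 32 mm across, 95 to 101 mm above the foot's underside; above it the handle, 22 mm across, to the top. The point is 125 mm above the foot's underside, 25 mm below the top
- rod_foot (a point): centre of the underside of the packing rod's foot, 125 mm below rod_grip along the rod's z
- stand_seat (a point): centre of the floor inside the blue rod stand, on which the rod's foot stands, 10 mm above the table; z up. The stand is a round cup fixed to the table, its rim 42 mm above the table, bore 33 mm at the floor opening to 42 mm at the rim, 52 mm across outside on a 68 mm round foot
- vase_center (a point): dark blue glass vase, loose, 74 mm across, 85 mm tall; the point is 40 mm above the table on its axis: leave alone
- mug_center (a point): white mug, loose, 76 mm across plus a handle, 85 mm tall; the point is 42 mm above the table on its axis: leave alone
- remote_center (a point): black remote control lying flat, loose, 150 x 44 x 18 mm, long side along its x; the point is its centre: leave alone
- barrel: the same orange game barrel; origin at the centre of its underside
- rod: the same packing rod; origin at the centre of its foot's underside, z up along the rod
- tube: the same tube; origin under its foot. In it a springy cork (its top gives 1 mm per 4 N and comes back) has its top 30 to 60 mm under the rim. It stays put and slides down only if pushed with 5 to 6 N, until after 24 to 34 mm it meets the hard stack below. Where that bottom lies varies and is not measured: the barrel's top ends 40 to 60 mm under the rim, up to 6 mm deeper while pressed

How it is judged:
By the outcome, as a careful person would: the job done as asked, in the order asked, and still so for the second after the job is handed in, with the robot touching nothing.
It also fails if it takes over 72 s, if anything falls off the work surface, if the arm or the gripper's body presses on something with over 40 N, if the wrist force passes 120 N, or if a joint passes its speed limit or range.

## Robot

A 6-joint arm with a two-finger parallel gripper is mounted at the origin on the work surface. World frame = base frame: x ahead of the robot, y to its left, z up, the work surface at z = 0. Lengths are in m, angles in rad, forces in N, time in s.
With the tool pointing down it reaches from about 0.35 to 0.8 m from the base axis. Payload 7.3 kg.
Tool frame: the origin (TCP) lies at the very end of the fingers, on their centre line; the grasp point (between the pads) lies 19 mm behind it; z points along the fingers, y is the direction in which the jaws open and shut (so a half turn about z gives the same grasp; the last joint's range is limited). The gripper opens to 85 mm and grips with 20 to 120 N. Pads are 22 mm wide; open, the fingers measure 114 mm over their backs; the gripper's body (76 mm by 85 mm) begins 54 mm behind the grasp point. The pads swing forward as they close: fully open they stand 13 mm farther back than shut.
Start: joints at [1.182, 0.342, 1.524, -0, 1.275, -0.146], TCP at [0.126, 0.51, 0.231] pointing down, gripper open.
Joint ranges: [-2.53, 2.53], [-0.77, 2.02], [0.04, 2.7], [-1, 4.14], [0.28, 2.66], [-3.11, 3.11]. Speed limits (rad/s): [2.57, 2.57, 3.14, 3.14, 3.14, 3.14].

## Interface

Orientations are given as a rotation vector (axis times angle).
In Python, from station import robot gives the robot as it stands.
- The arm moves only by the tool arm_command, never from a script. Its argument "plan" is a list that holds one entry, the list of rows, each a list of 7 numbers: the closure, from -1 (fully open) to 1 (shut), then the shift along the tool's x, y, z normalised to -1 to 1, where 1 is 1000 mm, then the turn, a rotation vector about the tool's x, y, z normalised to -1 to 1, where 1 is pi rad. In form: [[[gripper, x, y, z, rx, ry, rz], ...]]. A call has 1 to 5 rows; each row shifts and turns the commanded pose from where the row before left it, along the tool's axes as they then stand; what a row does not reach is not made up. A row lasts 1/12 s, in which the tool goes at most 41.7 mm and 7.16 degrees, less where a joint would pass 70% of its speed; a pose out of reach is approached as far as the arm can. A call with a number of a shift or a turn outside -1 to 1 is refused whole. A call with a gripper value outside its range is refused whole. The fingers move at their own pace and stop on an object; "squeeze" is the grip in N (left out, the last holds). Time passes only in rows, so rows that do not move let the fingers close. It gives the time, the measured TCP pose, the force and the opening at its end, in the units of the state.
- robot.observe(): the state, without advancing time (a new reading comes with each control period).
- robot.get_image(name): name is "side" or "top"; returns a dict with "color" (420x560x3 uint8, blue, green, red), "mtx" (3x3 intrinsics, pixels), "k1" (the pictures are not rectified: a ray, as slopes to the right and down, at radius r is drawn at 1 + k1 r^2 times it, then the intrinsics apply), "R" (3x3) and "t" (3): a world point X has camera coordinates R X + t. Camera axes: x right, y down, z forward; pixel columns grow to the right and rows downward; lengths in m; the calibration is good to about 2 mm. A picture is of the moment at which its call begins. There is no depth.
- robot.hand_in(): hands the job in, once; it reports no verdict.
Trained networks look in a picture, given as the dict that the camera call returned (one of the last four; its "shot" number tells which), for a name from the list of things; names that differ only in an ending like _2 or _b are one class to them, and where a whole thing is asked for, a point or a joint stands for the part that bears it (a point fixed in the world has none). Each returns a list of dicts, best first, with "score" (0 to 1); they miss things now and then, are a little off and sometimes report something else, mostly with a low value. They report only what shows in the picture. A call takes as long as a camera call.
- robot.outline_of(picture, name): "region" (420x560 bool, what is visible of it) and "box" ([left, top, right, bottom] in pixels, round what is visible of it).
- robot.landmark_of(picture, name): "location" ([column, row] in pixels: a listed point, or the origin of a listed thing).
The state is a dict: "time": time; "joint_pos": joint angles; "joint_vel": joint speeds; "joint_torque": joint torques, N m; "eef_pos": TCP position; "ee_rot": TCP orientation; "wrist_force": force on the tool from outside, world axes, zero at the start; "torque": the same for the moment, N m; "grip_width": finger opening in m.
Only numpy, scipy, OpenCV 4.12 (cv2) and the standard library are available. Lean on these libraries where they do the work, as an engineer would, in place of code of your own. Each camera call takes 0.05 s, during which the arm holds its last target. There are 200 camera calls.

## Working session

There is one attempt and no reset: what is moved stays moved. The work goes in short steps, Python scripts to look and compute and a tool call to move; the robot and the scene stay as the last step left them, time stands still between calls to the robot, and variables do not carry over. Pictures are saved under pics/ and viewed, about 8 in all and at most 12, crops included, and the job is handed in when it is done.

Besides the shell and the picture viewer there is one more tool, called after "Call:" as name(argument=value, ...), one argument or row to a line, values as JSON. arm_command: Moves the arm, as the interface text tells. Its arguments: {"type":"object","properties":{"plan":{"type":"array","items":{"type":"array","items":{"type":"array","items":{"type":"number","minimum":-1,"maximum":1}}}},"squeeze":{"type":"number"}},"required":["plan"]}

```bash
mkdir -p pics; ls; cat > h.py <<'E'
import numpy as np, cv2
from station import robot
from scipy.optimize import least_squares
from scipy.spatial.transform import Rotation as Rn
def proj(p,X):
    c=p["R"]@np.asarray(X,float)+p["t"]; s=c[:2]/c[2]; s=s*(1+p["k1"]*(s@s))
    return (np.asarray(p["mtx"])@np.r_[s,1])[:2]
def tri(obs,z=None):
    # obs list of (pic,pix)
    f=lambda v: np.concatenate([proj(p,np.r_[v[:2],z] if z is not None else v)-q for p,q in obs])
    r=least_squares(f,[0.5,0,0.05] if z is None else [0.5,0]); return r.x, np.abs(r.fun).max()
def pics():
    return {n:robot.get_image(n) for n in("side","top")}
E
python3 - <<'E'
from h import *
P=pics()
cv2.imwrite("pics/s1.png",P["side"]["color"]);cv2.imwrite("pics/t1.png",P["top"]["color"])
Z=dict(barrel_center=.012,tube_mouth=.12,rod_grip=None,rod_foot=None,stand_seat=.010,vase_center=.04,mug_center=.042,remote_center=.009)
for n,z in Z.items():
    o=[]
    for c,p in P.items():
        l=robot.landmark_of(p,n)
        for d in l[:2]: print(n,c,np.round(d["location"],1),round(d["score"],2), '' if z is None else np.round(tri([(p,np.array(d["location"]))],z)[0],4))
        if l:o.append((p,np.array(l[0]["location"])))
    if len(o)==2: r=tri(o);print("   tri",np.round(r[0],4),round(r[1],1))
for c,p in P.items(): print(c,-p["R"].T@p["t"])
s=robot.observe();print(s)
E
```

```text
pics
barrel_center side [246.5 276. ] 0.63 [ 0.4491 -0.0419]
barrel_center top [305.7 261.6] 0.51 [ 0.4675 -0.0368]
barrel_center top [362.4 200.7] 0.17 [ 0.6139 -0.1802]
   tri [ 0.4621 -0.0342 -0.    ] 2.9
tube_mouth side [231.5 187.7] 0.93 [0.544  0.1699]
tube_mouth side [322.2 238. ] 0.55 [ 0.6064 -0.1353]
tube_mouth top [216.2 226.5] 0.74 [0.5397 0.1593]
   tri [0.538  0.1579 0.1292] 0.3
rod_grip side [320.8 239.9] 0.72 
rod_grip top [359.1 200.3] 0.72 
   tri [ 0.5908 -0.1479  0.1303] 0.1
rod_foot side [246.6 271.3] 0.53 
rod_foot top [351.2 211.6] 0.84 
   tri [ 0.5094 -0.1035  0.0644] 34.5
stand_seat side [319.  278.3] 0.65 [ 0.5901 -0.1515]
stand_seat top [351.3 211.9] 0.94 [ 0.5866 -0.1518]
   tri [ 0.5877 -0.1522  0.0114] 0.6
vase_center side [323.8 207. ] 0.7 [0.7617 0.0387]
vase_center side [248.9 271.1] 0.18 [ 0.448 -0.056]
vase_center top [277.7 146.8] 0.96 [0.746  0.0264]
   tri [0.7439 0.0248 0.0543] 1.5
mug_center side [348.2 342.7] 0.97 [ 0.4952 -0.3612]
mug_center top [441.4 250.9] 0.62 [ 0.4845 -0.3562]
mug_center top [223.3 234.5] 0.58 [0.5316 0.1562]
   tri [ 0
[... 291 characters left out ...]
0.92270731]
{'time': 0.9, 'joint_pos': array([ 1.18202185e+00,  3.41975156e-01,  1.52410406e+00,  9.25719195e-06,
        1.27538933e+00, -1.46015570e-01]), 'joint_vel': array([-5.11100135e-05, -1.12778015e-03, -9.45091551e-04,  2.05175218e-03,
        2.05334374e-03, -5.63661053e-04]), 'joint_torque': array([ 7.46853602e-04, -4.33552265e+01, -2.46279216e+01,  1.22306919e-04,
       -1.47278661e-04, -1.93446709e-05]), 'eef_pos': array([0.12619163, 0.50962911, 0.23133299]), 'ee_rot': array([3.80390406e-01, 3.11845397e+00, 1.91683870e-04]), 'wrist_force': array([-0.43364499,  0.30186877,  0.16305059]), 'torque': array([-0.01062595, -0.02843953, -0.00777745]), 'grip_width': 0.08537983159319508}
```

View pictures.

View pics/s1.png

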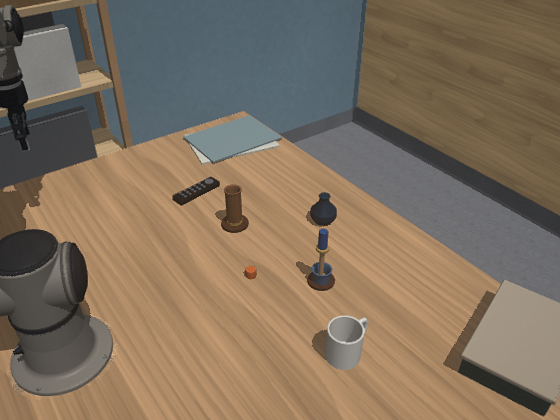

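View pics/t1.png

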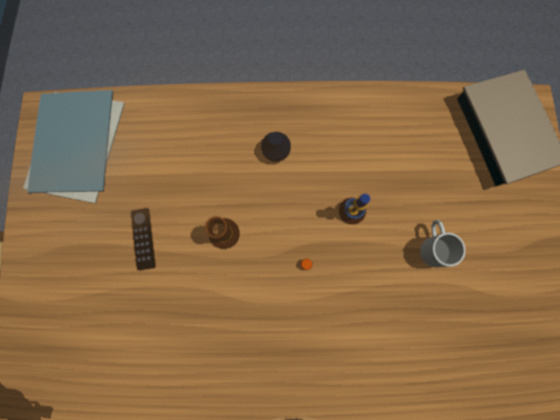

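```bash
cat >> h.py <<'E'
def model(p,xy,discs,z0=0.):
    m=np.zeros((420*4,560*4),np.uint8); a=np.linspace(0,2*np.pi,40)
    rings=[np.array([proj(p,[xy[0]+r*np.cos(t),xy[1]+r*np.sin(t),z0+z]) for t in a]) for z,r in discs]
    for u,v in zip(rings[:-1],rings[1:]):
        h=cv2.convexHull(((np.r_[u,v]+.5)*4-.5).round().astype(np.int32)); cv2.fillConvexPoly(m,h,1)
    return m
def cen(m,s=1): y,x=np.nonzero(m); return (np.array([x.mean(),y.mean()])+.5)/s-.5
def fit(obs,discs,x0,z0=0.):
    # obs: (pic, centroid); gauss-newton w/ finite step
    f=lambda v: np.concatenate([cen(model(p,v,discs,z0),4)-c for p,c in obs])
    r=least_squares(f,x0,diff_step=None,method='lm') if 0 else None
    v=np.array(x0,float)
    for _ in range(4):
        e=f(v); J=np.array([(f(v+d)-f(v-d))/.02 for d in np.eye(2)*.01]).T
        v=v-np.linalg.lstsq(J,e,rcond=None)[0]
    return v,f(v)
BAR=[(0,.0125),(.0015,.014),(.0225,.014),(.024,.0125)]
ROD=[(.032,.006),(.095,.006),(.095,.016),(.101,.016),(.101,.011),(.150,.011)]
HAN=[(.101,.011),(.150,.011)]
TUBE=[(0.03,.0215),(.12,.0215)]
E
python3 - <<'E'
from h import *
P=pics()
def go(name,masks,discs,x0,z0=0):
    o=[(P[c],cen(m)) for c,m in masks.items()]
    print(name,'both',*[np.round(q,4) for q in fit(o,discs,x0,z0)])
    for c,q in zip(masks,o): print('   ',c,masks[c].sum(),(model(P[c],x0,discs,z0).sum()/16).round(),np.round(fit([q],discs,x0,z0)[0],4))
def hsv(p,lo,hi): return cv2.inRange(cv2.cvtColor(p["color"],cv2.COLOR_BGR2HSV),lo,hi)>0
def lim(m,x,y,r):
    k=np.zeros_like(m);k[y-r:y+r,x-r:x+r]=1; return m&k
go('barrel hsv',{'side':lim(hsv(P['side'],(3,190,90),(14,255,255)),251,272,14),'top':lim(hsv(P['top'],(3,190,90),(14,255,255)),306,264,14)},BAR,[.46,-.036])
go('barrel net',{c:robot.outline_of(P[c],'barrel')[0]['region'] for c in P},BAR,[.46,-.036])
go('handle hsv',{'side':lim(hsv(P['side'],(105,120,30),(130,255,255)),322,238,14),'top':lim(hsv(P['top'],(105,120,50),(130,255,255)),364,200,10)},HAN,[.59,-.148],.010)
for c in P:
    r=robot.outline_of(P[c],'tube'); print(c,r[0]['box'],r[0]['score'])
    m=r[0]['region'].astype(np.uint8)
    im=P[c]["color"].copy(); f=lambda s: cv2.drawContours(im,cv2.findContours(s,0,1)[0],-1,(0,255,0),1)
    f(m); f(cv2.resize(model(P[c],[.539,.159],TUBE),(560,420)))
    if c=='side': a=cv2.resize(im[170:240,195:275],None,fx=5,fy=5,interpolation=0)
    else: b=cv2.resize(im[200:260,190:250],None,fx=6,fy=6,interpolation=0)
cv2.imwrite("pics/tube.png",np.hstack([a,b[:350]]))
E
```

```text
** On entry to DLASCL parameter number  4 had an illegal value
 ** On entry to DLASCL parameter number  4 had an illegal value
 ** On entry to DLASCL parameter number  4 had an illegal value
 ** On entry to DLASCL parameter number  4 had an illegal value
 ** On entry to DLASCL parameter number  5 had an illegal value
 ** On entry to DLASCL parameter number  4 had an illegal valueh.py:20: RuntimeWarning: Mean of empty slice.
  def cen(m,s=1): y,x=np.nonzero(m); return (np.array([x.mean(),y.mean()])+.5)/s-.5
  ret = ret.dtype.type(ret / rcount)
Traceback (most recent call last):
  File "h.py", line 28, in fit
    v=v-np.linalg.lstsq(J,e,rcond=None)[0]
        ~~~~~~~~~~~~~~~^^^^^^^^^^^^^^^^
numpy.linalg.LinAlgError: SVD did not converge in Linear Least Squares
```

Call:
arm_command(
  plan=[
    [[-0.3,0,0,0,0,0,-0.0386],[-0.3,0,0,0,0,0,-0.0386]],
  ],
  squeeze=25,
)

```text
time: 1.17
eef_pos: [0.1262, 0.5096, 0.2313]
ee_rot: [-0.008, 3.142, 0.0]
wrist_force: [-0.2, -1.1, -0.3]
grip_width: 0.0638
```

```bash
cat > m.py <<'E'
from h import *
P=pics()
def go(name,masks,discs,x0,z0=0):
    for c in masks: print(name,c,masks[c].sum(),(model(P[c],x0,discs,z0).sum()/16).round())
    if any(m.sum()==0 for m in masks.values()): return
    o=[(P[c],cen(m)) for c,m in masks.items()]
    print(name,'both',*[np.round(q,4) for q in fit(o,discs,x0,z0)],*[np.round(fit([q],discs,x0,z0)[0],4) for q in o])
def lim(m,x,y,r):
    k=np.zeros_like(m);k[y-r:y+r,x-r:x+r]=1; return m&k
def ora(p): i=p["color"].astype(int); print(i[268:276:2,251] if p is P['side'] else i[262:268:2,306]); return (i[...,2]>2.2*i[...,1])&(i[...,2]>110)
def blu(p): i=p["color"].astype(int); return (i[...,0]>1.7*i[...,2])&(i[...,0]>60)
go('barrel',{'side':lim(ora(P['side']),251,272,14),'top':lim(ora(P['top']),306,264,14)},BAR,[.46,-.036])
go('barrel net',{c:robot.outline_of(P[c],'barrel')[0]['region'] for c in P},BAR,[.46,-.036])
go('handle',{'side':lim(blu(P['side']),322,238,13),'top':lim(blu(P['top']),365,199,8)},HAN,[.59,-.148],.010)
for c in P:
    r=robot.outline_of(P[c],'tube'); print(c,r[0]['box'],r[0]['score'])
    m=r[0]['region'].astype(np.uint8)
    im=P[c]["color"].copy(); f=lambda s,k: cv2.drawContours(im,cv2.findContours(s,0,1)[0],-1,k,1)
    f(cv2.resize(model(P[c],[.539,.159],TUBE),(560,420)),(255,255,0))
    if c=='side': a=cv2.resize(np.hstack([im,P[c]["color"]])[170:240,195:275],None,fx=5,fy=5,interpolation=0)
    else: b=cv2.resize(im[200:260,190:250],None,fx=6,fy=6,interpolation=0)
cv2.imwrite("pics/tube.png",np.hstack([a,b[:350]]))
E
python3 m.py
```

```text
[[ 56 101 189]
 [ 55 100 189]
 [ 60 104 188]
 [ 43  75 135]]
[[ 14  81 181]
 [ 14  80 182]
 [ 15  81 182]]
barrel side 0 145.0
barrel top 64 121.0
barrel net side 126 145.0
barrel net top 108 121.0
barrel net both [ 0.4621 -0.037 ] [ 0.1445  0.8996 -0.5528 -0.2369] [ 0.4637 -0.0342] [ 0.4616 -0.0383]
handle side 49 208.0
handle top 59 154.0
handle both [ 0.5954 -0.1533] [ 0.2736  3.8796 -2.0894 -1.0512] [ 0.6038 -0.142 ] [ 0.593  -0.1576]
side [220.2, 183.1, 246.9, 234.3] 0.67
top [204.4, 213.9, 240.0, 247.3] 0.65
```

View pics/tube.png

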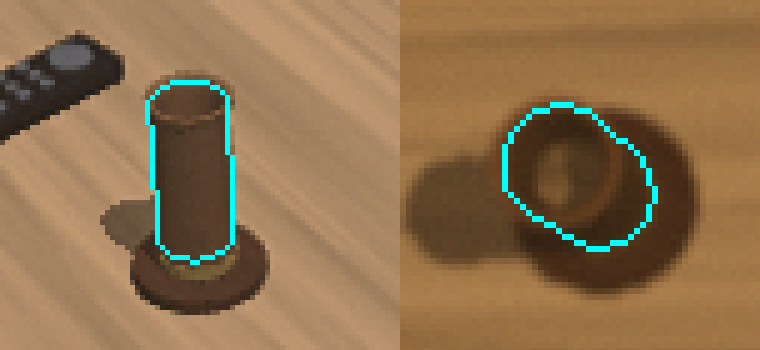

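The crop shows the tube mouth about 1 px further out than the model outline, so I put the mouth at roughly (0.541, 0.161). The barrel is near (0.462, -0.037), and I'm moving over it now.

Call:
arm_command(
  plan=[
    [[-0.3,-0.0187,-0.0304,0,0,0,0],[-0.3,-0.0187,-0.0304,0,0,0,0],[-0.3,-0.0187,-0.0304,0,0,0,0],[-0.3,-0.0187,-0.0304,0,0,0,0],[-0.3,-0.0187,-0.0304,0,0,0,0]],
  ],
)

```text
time: 1.88
eef_pos: [0.2201, 0.3562, 0.2313]
ee_rot: [0.003, 3.141, 0.0]
wrist_force: [1.2, -0.2, -1.2]
grip_width: 0.0553
```

Call:
arm_command(
  plan=[
    [[-0.3,-0.0187,-0.0304,0,0,0,0],[-0.3,-0.0187,-0.0304,0,0,0,0],[-0.3,-0.0187,-0.0304,0,0,0,0],[-0.3,-0.0187,-0.0304,0,0,0,0],[-0.3,-0.0187,-0.0304,0,0,0,0]],
  ],
)

```text
time: 2.3
eef_pos: [0.3137, 0.204, 0.2316]
ee_rot: [0.003, 3.141, 0.001]
wrist_force: [0.3, -0.3, -0.8]
grip_width: 0.0556
```

Call:
arm_command(
  plan=[
    [[-0.3,-0.0187,-0.0304,0,0,0,0],[-0.3,-0.0187,-0.0304,0,0,0,0],[-0.3,-0.0187,-0.0304,0,0,0,0],[-0.3,-0.0187,-0.0304,0,0,0,0],[-0.3,-0.0187,-0.0304,0,0,0,0]],
  ],
)

```text
time: 2.72
eef_pos: [0.4072, 0.0517, 0.2315]
ee_rot: [0.004, 3.141, 0.0]
wrist_force: [0.8, 1.0, 0.4]
grip_width: 0.0558
```

Call:
arm_command(
  plan=[
    [[-0.3,-0.0187,-0.0304,0.0333,0,0,0],[-0.3,-0.0187,-0.0304,0.0333,0,0,0],[-0.3,-0.0187,-0.0304,0.0333,0,0,0],[-0.3,0,0,0.03,0,0,0],[-0.3,0,0,0.03,0,0,0]],
  ],
)

```text
time: 3.13
eef_pos: [0.4554, -0.026, 0.0847]
ee_rot: [0.008, 3.14, -0.0]
wrist_force: [0.7, 0.5, -0.8]
grip_width: 0.0557
```

Call:
arm_command(
  plan=[
    [[-0.3,-0.0066,-0.011,0.02,0,0,0],[-0.3,0,0,0.02,0,0,0],[-0.3,0,0,0,0,0,0]],
  ],
)

```text
time: 3.38
eef_pos: [0.4591, -0.0353, 0.0429]
ee_rot: [-0.005, -3.136, -0.002]
wrist_force: [-1.2, 0.0, -0.4]
grip_width: 0.0554
```

```bash
python3 - <<'E'
from h import *
P=pics(); s=robot.observe(); print(s["eef_pos"],s["ee_rot"],s["grip_width"])
cr=[]
for c,p in P.items():
    im=p["color"].copy()
    u=proj(p,s["eef_pos"]); b=proj(p,[.462,-.037,.012])
    i=np.round(b).astype(int); x,y=i-35
    im=cv2.resize(im[y:y+70,x:x+70],None,fx=6,fy=6,interpolation=0)
    for q,k in((u,(0,255,0)),(b,(255,255,0))): cv2.drawMarker(im,tuple(((q-[x,y]+.5)*6).astype(int)),k,0,12,1)
    cr.append(im)
cv2.imwrite("pics/g1.png",np.hstack(cr))
# tube foot from top crop
p=P["top"]
print("foot",tri([(p,np.array([225.3,231.7]))],.006))
for xy in((.539,.159),(.541,.161)): print(proj(p,[*xy,.12]),proj(p,[*xy,.006]))
E
```

```text
[ 0.46077495 -0.0352125   0.0459724 ] [-2.44929864e-03 -3.14020143e+00 -7.30923565e-04] 0.055719668894799346
foot (array([0.5426762 , 0.15716142]), np.float64(2.5579538487363607e-13))
[216.32588224 226.82755711] [224.53069491 233.20647904]
[215.41585632 225.91440393] [223.72596322 232.40125444]
```

View pics/g1.png

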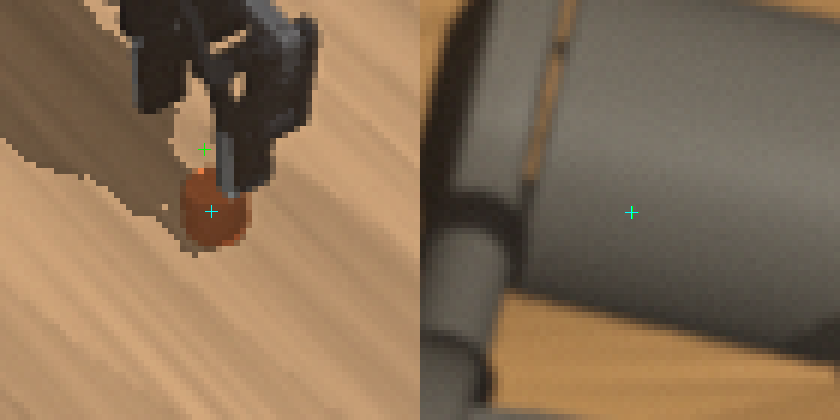

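The side view shows the fingers straddling the barrel, which sits about 1 px right of my estimate at (216, 207) in the crop. I'll shift slightly, go down and grip.

Call:
arm_command(
  plan=[
    [[-0.3,-0.0025,-0.0015,0.012,0,0,0],[-0.3,0,0,0.012,0,0,0],[-0.3,0,0,0.012,0,0,0],[0.7,0,0,0,0,0,0],[0.7,0,0,0,0,0,0]],
  ],
  squeeze=25,
)

```text
time: 3.9
eef_pos: [0.464, -0.0367, 0.0111]
ee_rot: [0.0, 3.141, -0.0]
wrist_force: [0.5, -0.7, -0.0]
grip_width: 0.0325
```

Call:
arm_command(
  plan=[
    [[0.7,0,0,0,0,0,0],[0.7,0,0,0,0,0,0],[0.7,0,0,0,0,0,0],[0.7,0,0,0,0,0,0],[0.7,0,0,0,0,0,0]],
  ],
)

```text
time: 4.32
eef_pos: [0.4644, -0.0368, 0.0114]
ee_rot: [0.001, 3.139, -0.001]
wrist_force: [-0.9, 0.6, 7.6]
grip_width: 0.0264
```

Call:
arm_command(
  plan=[
    [[0.7,0,0,-0.02,0,0,0],[0.7,0,0,-0.035,0,0,0],[0.7,0,0,-0.04,0,0,0],[0.7,0,0,-0.04,0,0,0],[0.7,0,0,-0.025,0,0,0]],
  ],
)

```text
time: 4.73
eef_pos: [0.4646, -0.037, 0.1745]
ee_rot: [0.0, 3.136, -0.002]
wrist_force: [2.0, -0.4, -0.0]
grip_width: 0.026
```

Call:
arm_command(
  plan=[
    [[0.7,-0.0128,0.033,0,0,0,0],[0.7,-0.0128,0.033,0,0,0,0],[0.7,-0.0128,0.033,0,0,0,0],[0.7,-0.0128,0.033,0,0,0,0],[0.7,-0.0128,0.033,0,0,0,0]],
  ],
)

```text
time: 5.15
eef_pos: [0.528, 0.1298, 0.171]
ee_rot: [0.001, 3.14, 0.0]
wrist_force: [0.1, -0.5, -0.3]
grip_width: 0.0264
```

Call:
arm_command(
  plan=[
    [[0.7,-0.0128,0.033,0,0,0,0],[0.7,0,0,0.012,0,0,0],[0.7,0,0,0.012,0,0,0],[0.7,0,0,0,0,0,0]],
  ],
)

```text
time: 5.48
eef_pos: [0.539, 0.1618, 0.1443]
ee_rot: [0.002, -3.138, 0.001]
wrist_force: [-1.5, -1.1, -0.1]
grip_width: 0.0263
```

```bash
python3 - <<'E'
from h import *
P=pics(); s=robot.observe(); print(s["eef_pos"],s["ee_rot"],s["grip_width"],s["wrist_force"])
cr=[]
for c,p in P.items():
    im=p["color"].copy()
    u=proj(p,s["eef_pos"]); b=proj(p,[.541,.161,.12])
    i=np.round(b).astype(int); x,y=i-35
    im=cv2.resize(im[y:y+70,x:x+70],None,fx=6,fy=6,interpolation=0)
    for q,k in((u,(0,255,0)),(b,(255,255,0))): cv2.drawMarker(im,tuple(((q-[x,y]+.5)*6).astype(int)),k,0,12,1)
    cr.append(im)
cv2.imwrite("pics/g2.png",np.hstack(cr))
E
```

```text
[0.54017363 0.16109118 0.14635538] [-5.82146575e-04 -3.14119628e+00  3.55740744e-05] 0.02652419489066647 [ 0.82131679 -0.19349989 -0.00138848]
```

View pics/g2.png

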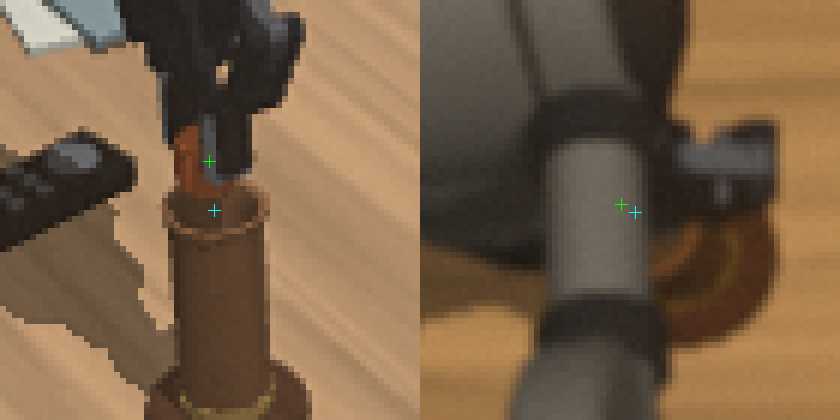

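The side view shows the barrel centred over the mouth ellipse at crop (215, 210) to within about 1 mm. I'll lower it in.

Call:
arm_command(
  plan=[
    [[0.7,-0.001,0,0.008,0,0,0],[0.7,0,0,0.008,0,0,0],[0.7,0,0,0.006,0,0,0],[0.7,0,0,0,0,0,0]],
  ],
)

```text
time: 5.92
eef_pos: [0.5405, 0.1607, 0.1225]
ee_rot: [-0.001, -3.139, 0.001]
wrist_force: [0.2, -0.0, 0.8]
grip_width: 0.0264
```

Call:
arm_command(
  plan=[
    [[0.3,0,0,0,0,0,0],[0.0,0,0,0,0,0,0],[-0.3,0,0,0,0,0,0],[-0.3,0,0,0,0,0,0],[-0.3,0,0,-0.03,0,0,0]],
  ],
)

```text
time: 6.33
eef_pos: [0.5384, 0.1606, 0.1495]
ee_rot: [-0.001, -3.132, 0.002]
wrist_force: [0.3, -0.4, -0.9]
grip_width: 0.0554
```

Call:
arm_command(
  plan=[
    [[-0.3,0,0,-0.04,0,0,0],[-0.3,0,0,-0.04,0,0,0],[-0.3,0,-0.04,0,0,0,0],[-0.3,0,-0.04,0,0,0,0],[-0.3,0,-0.04,0,0,0,0]],
  ],
)

```text
time: 6.75
eef_pos: [0.5414, 0.0405, 0.2352]
ee_rot: [-0.003, 3.139, -0.0]
wrist_force: [0.5, -0.3, 0.1]
grip_width: 0.0552
```

```bash
python3 - <<'E'
from h import *
P=pics(); s=robot.observe(); print(s["eef_pos"],s["ee_rot"],s["grip_width"],s["wrist_force"])
cr=[]
for c,tg in(("side",[.541,.161,.12]),("top",[.541,.161,.12]),("top",[.591,-.15,.16])):
    p=P[c]; im=p["color"].copy(); b=proj(p,tg)
    i=np.round(b).astype(int); x,y=i-22
    im=cv2.resize(im[y:y+44,x:x+44],None,fx=6,fy=6,interpolation=0)
    if c=="top" and tg[1]<0 or c=="side":cv2.drawMarker(im,tuple(((b-[x,y]+.5)*6).astype(int)),(255,255,0),0,12,1)
    cr.append(im)
cv2.imwrite("pics/g3.png",np.hstack(cr))
go=lambda n,c:[ (np.round(d["location"],1),round(d["score"],2)) for d in robot.landmark_of(P[c],n)[:2]]
for n in("rod_grip","barrel_center","stand_seat"): print(n,go(n,"side"),go(n,"top"))
o=[]
for c in P:
    r=robot.outline_of(P[c],"rod")
    if r: print(c,r[0]["box"],r[0]["score"],r[0]["region"].sum()); o.append((P[c],cen(r[0]["region"])))
R=[(.042-.010,.006)]+ROD[1:]
for q in [o]+[[a] for a in o]: print(*[np.round(a,4) for a in fit(q,R,[.59,-.15],.01)])
E
```

```text
[0.54153758 0.03623863 0.23454886] [ 8.82052394e-03  3.14058712e+00 -2.98451575e-03] 0.05527007702235313 [-0.62193613  0.02680473 -0.38468232]
rod_grip [(array([323. , 239.6]), 0.57)] [(array([358.9, 201.2]), 0.71)]
barrel_center [] [(array([214.1, 231.3]), 0.63)]
stand_seat [(array([319.8, 278.4]), 0.97)] [(array([349.6, 209.7]), 0.91), (array([349.3, 211.6]), 0.28)]
side [316.4, 226.2, 328.4, 276.3] 0.87 356
top [347.7, 194.3, 368.5, 216.9] 0.76 251
[ 0.5864 -0.1534] [-1.7727 -0.9698  1.5306 -1.0431]
[ 0.5873 -0.1586] [0.0027 0.0096]
[ 0.5842 -0.1499] [ 0.0151 -0.0263]
```

View pics/g3.png

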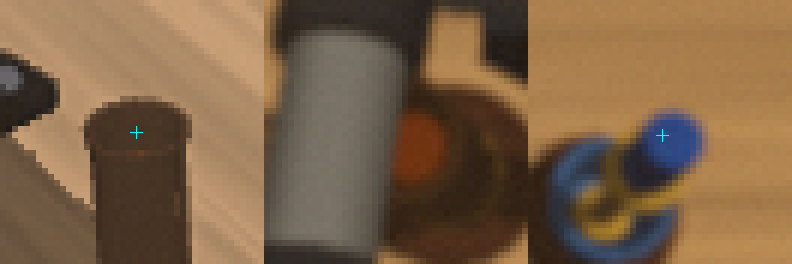

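The middle crop shows the orange barrel inside the tube. The rod top is near (0.589, -0.153), so I'm going for the rod.

Call:
arm_command(
  plan=[
    [[-0.5,-0.0095,-0.038,0,0,0,0],[-0.5,-0.0095,-0.038,0,0,0,0],[-0.5,-0.0095,-0.038,0,0,0,0],[-0.5,-0.0095,-0.038,0,0,0,0],[-0.5,-0.0095,-0.038,0,0,0,0]],
  ],
)

```text
time: 7.67
eef_pos: [0.5893, -0.1496, 0.234]
ee_rot: [-0.002, 3.141, 0.0]
wrist_force: [0.8, 0.2, -0.4]
grip_width: 0.0642
```

Call:
arm_command(
  plan=[
    [[-0.5,0,0,0.02,0,0,0],[-0.5,0,0,0.02,0,0,0],[-0.5,0,0,0,0,0,0]],
  ],
)

```text
time: 7.92
eef_pos: [0.587, -0.1482, 0.1897]
ee_rot: [-0.001, -3.134, -0.005]
wrist_force: [-1.0, 0.6, -0.9]
grip_width: 0.0637
```

```bash
python3 - <<'E'
from h import *
p=robot.get_image("side"); s=robot.observe(); print(s["eef_pos"],s["ee_rot"],s["grip_width"],s["wrist_force"])
u=proj(p,s["eef_pos"]); im=p["color"]; x,y=np.round(u).astype(int)-[40,30]
a=cv2.resize(im[y:y+90,x:x+80],None,fx=6,fy=6,interpolation=0)
for X,k in((s["eef_pos"],(0,255,0)),([.589,-.152,.16],(255,255,0))): cv2.drawMarker(a,tuple(((proj(p,X)-[x,y]+.5)*6).astype(int)),k,0,14,1)
cv2.imwrite("pics/g4.png",a)
E
```

```text
[ 0.58780645 -0.14796384  0.1918728 ] [ 4.42055581e-04 -3.13688258e+00 -3.21553938e-03] 0.06401816018969184 [-0.46169484 -0.32527315  0.6074192 ]
```

View pics/g4.png

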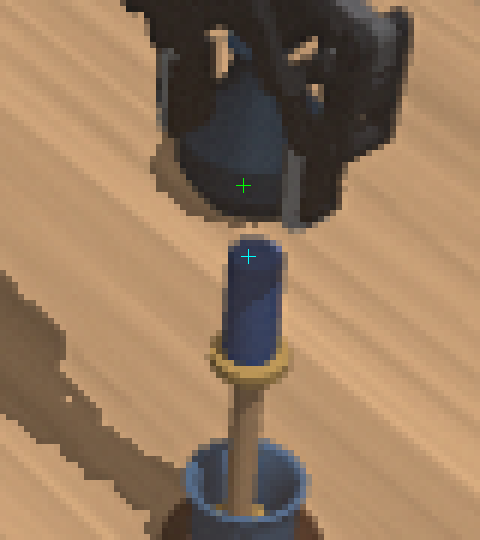

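The rod top is about 1.5 px right of the marker, around crop (257, 250). I'll correct for that, go down and grip.

Call:
arm_command(
  plan=[
    [[-0.5,-0.0025,-0.006,0.025,0,0,0],[-0.5,0,0,0.025,0,0,0],[-0.5,0,0,0.022,0,0,0],[-0.5,0,0,0,0,0,0],[0.8,0,0,0,0,0,0]],
  ],
  squeeze=80,
)

```text
time: 8.38
eef_pos: [0.5916, -0.154, 0.1226]
ee_rot: [0.002, -3.141, -0.001]
wrist_force: [0.4, -0.1, 0.8]
grip_width: 0.0538
```

Call:
arm_command(
  plan=[
    [[0.8,0,0,0,0,0,0],[0.8,0,0,0,0,0,0],[0.8,0,0,0,0,0,0],[0.8,0,0,0,0,0,0],[0.8,0,0,0,0,0,0]],
  ],
)

```text
time: 8.8
eef_pos: [0.5925, -0.1549, 0.1244]
ee_rot: [0.0, 3.138, -0.002]
wrist_force: [-0.4, 0.5, 6.1]
grip_width: 0.0206
```

Call:
arm_command(
  plan=[
    [[0.8,0,0,-0.01,0,0,0],[0.8,0,0,-0.03,0,0,0],[0.8,0,0,-0.035,0,0,0],[0.8,0,0,-0.04,0,0,0],[0.8,0,0,-0.035,0,0,0]],
  ],
)

```text
time: 9.22
eef_pos: [0.5911, -0.1548, 0.2755]
ee_rot: [0.0, 3.14, -0.001]
wrist_force: [0.7, -0.6, 0.6]
grip_width: 0.02
```

Call:
arm_command(
  plan=[
    [[0.8,0.0064,0.039,0,0,0,0],[0.8,0.0064,0.039,0,0,0,0],[0.8,0.0064,0.039,0,0,0,0],[0.8,0.0064,0.039,0,0,0,0],[0.8,0.0064,0.039,0,0,0,0]],
  ],
)

```text
time: 9.63
eef_pos: [0.5587, 0.0417, 0.2733]
ee_rot: [0.001, 3.14, -0.0]
wrist_force: [0.9, 1.5, -0.7]
grip_width: 0.0202
```

Call:
arm_command(
  plan=[
    [[0.8,0.0064,0.039,0,0,0,0],[0.8,0.0064,0.039,0,0,0,0],[0.8,0.0064,0.039,0,0,0,0],[0.8,0,0,0,0,0,0],[0.8,0,0,0,0,0,0]],
  ],
)

```text
time: 10.05
eef_pos: [0.5396, 0.1591, 0.2731]
ee_rot: [-0.006, 3.14, 0.0]
wrist_force: [1.0, -1.2, -1.1]
grip_width: 0.0202
```

```bash
python3 - <<'E'
from h import *
P=pics(); cr=[]
S=[]
for c,p in P.items():
    s=robot.observe(); S.append(np.r_[s["eef_pos"],s["wrist_force"]]); im=p["color"]
    T=s["eef_pos"]; b=proj(p,[.541,.161,.12]); x,y=np.round(b).astype(int)-[32,55]
    a=cv2.resize(im[y:y+90,x:x+64],None,fx=6,fy=6,interpolation=0)
    for X,k in((T-[0,0,.112],(0,255,0)),([.541,.161,.12],(255,255,0))): cv2.drawMarker(a,tuple(((proj(p,X)-[x,y]+.5)*6).astype(int)),k,0,14,1)
    cr.append(a)
    print(c,[(np.round(d["location"],1),round(d["score"],2)) for d in robot.landmark_of(p,"rod_foot")[:2]],proj(p,T-[0,0,.112]))
    S.append(np.r_[robot.observe()["eef_pos"],robot.observe()["wrist_force"]])
print(np.round(S,4))
cv2.imwrite("pics/g5.png",np.hstack(cr))
E
```

```text
side [(array([233.2, 175.9]), 0.54)] [232.11553754 177.63401798]
top [(array([210.9, 226.2]), 0.54)] [214.25960565 223.39835989]
[[ 0.5403  0.1567  0.2727 -0.3361 -0.4493 -0.9189]
 [ 0.5404  0.1561  0.2725  1.357  -1.0411 -0.6158]
 [ 0.5404  0.1561  0.2725  1.357  -1.0411 -0.6158]
 [ 0.5405  0.1559  0.2724 -0.0479 -0.0306  0.2489]]
```

View pics/g5.png

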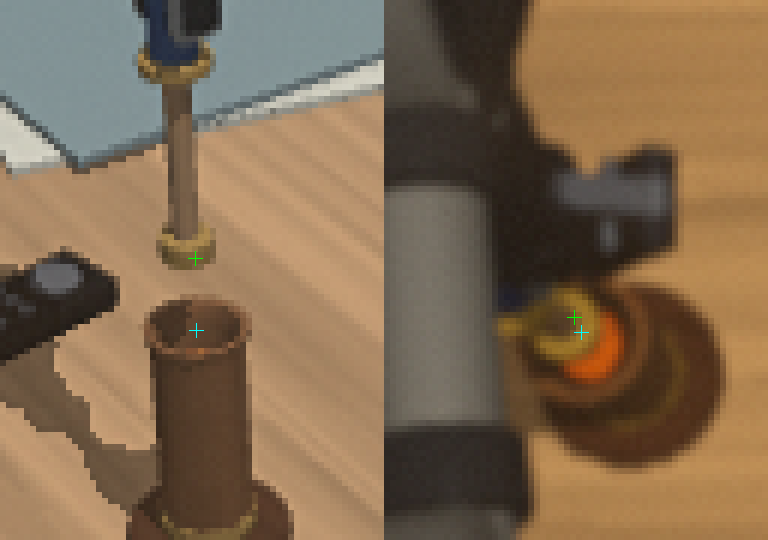

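The foot sits about (-3, +2.4) mm from the tool axis, and the orange barrel is visible in the bore with the mouth marker consistent. I'll correct the offset and lower to just above the rim.

Call:
arm_command(
  plan=[
    [[0.8,-0.004,0.003,0,0,0,0],[0.8,0,0,0.012,0,0,0],[0.8,0,0,0.012,0,0,0],[0.8,0,0,0.012,0,0,0],[0.8,0,0,0,0,0,0]],
  ],
)

```text
time: 10.67
eef_pos: [0.5436, 0.1591, 0.2336]
ee_rot: [-0.003, -3.137, 0.001]
wrist_force: [0.0, -0.4, -0.9]
grip_width: 0.0201
```

```bash
cat > v.py <<'E'
import sys
from h import *
P=pics(); cr=[];S=[]
for c,p in P.items():
    s=robot.observe(); S.append(np.r_[s["eef_pos"],s["wrist_force"],s["time"]]); im=p["color"]
    b=proj(p,[.541,.161,.12]); x,y=np.round(b).astype(int)-[32,55]
    a=cv2.resize(im[y:y+90,x:x+64],None,fx=6,fy=6,interpolation=0)
    for X,k in(([.541,.161,.12],(255,255,0)),): cv2.drawMarker(a,tuple(((proj(p,X)-[x,y]+.5)*6).astype(int)),k,0,14,1)
    cr.append(a)
print(np.round(S,4)); cv2.imwrite(sys.argv[1],np.hstack(cr))
E
python3 v.py pics/g6.png
```

```text
[[ 5.44500e-01  1.59500e-01  2.36000e-01 -7.78500e-01  2.00000e-03
   7.00900e-01  1.07667e+01]
 [ 5.44500e-01  1.59500e-01  2.36000e-01 -7.78500e-01  2.00000e-03
   7.00900e-01  1.07667e+01]]
```

View pics/g6.png

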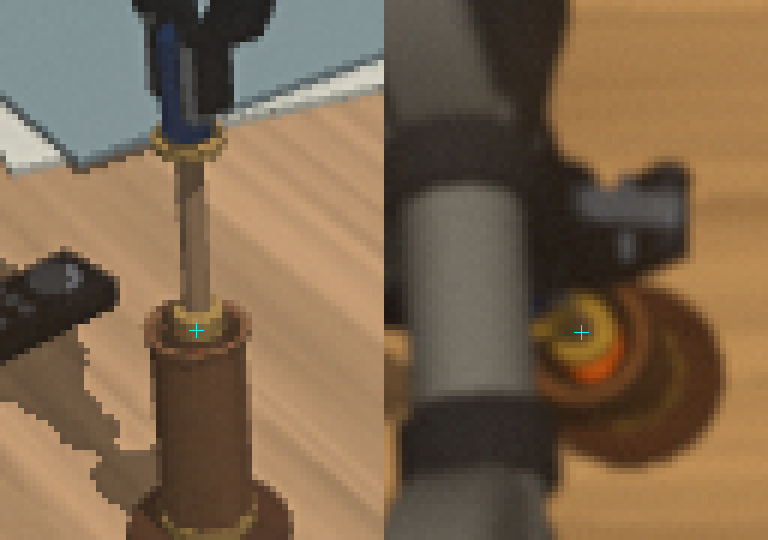

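Call:
arm_command(
  plan=[
    [[0.8,0,0,0.004,0,0,0],[0.8,0,0,0.004,0,0,0],[0.8,0,0,0.004,0,0,0],[0.8,0,0,0.004,0,0,0],[0.8,0,0,0.004,0,0,0]],
  ],
)

```text
time: 11.18
eef_pos: [0.5442, 0.1602, 0.2157]
ee_rot: [0.0, 3.141, 0.0]
wrist_force: [-1.1, 0.0, -0.8]
grip_width: 0.0203
```

Call:
arm_command(
  plan=[
    [[0.8,0,0,0.002,0,0,0],[0.8,0,0,0.002,0,0,0],[0.8,0,0,0.002,0,0,0],[0.8,0,0,0.002,0,0,0]],
  ],
)

```text
time: 11.52
eef_pos: [0.5444, 0.1601, 0.2085]
ee_rot: [0.0, 3.141, 0.0]
wrist_force: [-1.4, -1.3, 4.8]
grip_width: 0.0199
```

Call:
arm_command(
  plan=[
    [[0.8,0,0,0.0015,0,0,0],[0.8,0,0,0.0015,0,0,0],[0.8,0,0,0.0015,0,0,0],[0.8,0,0,0.0015,0,0,0]],
  ],
)

```text
time: 11.85
eef_pos: [0.5443, 0.1602, 0.202]
ee_rot: [0.0, 3.141, 0.0]
wrist_force: [-0.2, -0.5, 4.5]
grip_width: 0.02
```

Call:
arm_command(
  plan=[
    [[0.8,0,0,0.0015,0,0,0],[0.8,0,0,0.0015,0,0,0],[0.8,0,0,0.0015,0,0,0],[0.8,0,0,0.0015,0,0,0]],
  ],
)

```text
time: 12.18
eef_pos: [0.5443, 0.1602, 0.1959]
ee_rot: [0.0, 3.141, 0.0]
wrist_force: [-1.2, -1.0, 4.3]
grip_width: 0.0203
```

Call:
arm_command(
  plan=[
    [[0.8,0,0,0.001,0,0,0],[0.8,0,0,0.001,0,0,0],[0.8,0,0,0.001,0,0,0]],
  ],
)

```text
time: 12.43
eef_pos: [0.5442, 0.1602, 0.193]
ee_rot: [0.0, 3.141, 0.0]
wrist_force: [-0.2, -0.1, 4.4]
grip_width: 0.0198
```

Call:
arm_command(
  plan=[
    [[0.8,0,0,0.001,0,0,0],[0.8,0,0,0.001,0,0,0],[0.8,0,0,0.001,0,0,0]],
  ],
)

```text
time: 12.68
eef_pos: [0.5442, 0.1602, 0.19]
ee_rot: [0.0, 3.141, 0.0]
wrist_force: [-0.4, -1.5, 4.7]
grip_width: 0.0202
```

Call:
arm_command(
  plan=[
    [[0.8,0,0,0.001,0,0,0],[0.8,0,0,0.001,0,0,0],[0.8,0,0,0.001,0,0,0]],
  ],
)

```text
time: 12.93
eef_pos: [0.5443, 0.1602, 0.1871]
ee_rot: [0.0, 3.141, 0.0]
wrist_force: [-0.9, 0.5, 5.9]
grip_width: 0.0204
```

Call:
arm_command(
  plan=[
    [[0.8,0,0,0.001,0,0,0],[0.8,0,0,0.001,0,0,0]],
  ],
)

```text
time: 13.1
eef_pos: [0.5446, 0.1602, 0.1858]
ee_rot: [0.0, 3.14, 0.0]
wrist_force: [-1.3, -0.6, 11.6]
grip_width: 0.02
```

Call:
arm_command(
  plan=[
    [[0.8,0,0,0.0005,0,0,0],[0.8,0,0,0,0,0,0]],
  ],
)

```text
time: 13.27
eef_pos: [0.5447, 0.1602, 0.1858]
ee_rot: [0.0, 3.14, 0.0]
wrist_force: [-1.8, -2.2, 11.4]
grip_width: 0.0205
```

Call:
arm_command(
  plan=[
    [[0.8,0,0,0.0006,0,0,0],[0.8,0,0,0,0,0,0]],
  ],
)

```text
time: 13.43
eef_pos: [0.5448, 0.1602, 0.1854]
ee_rot: [0.0, 3.139, 0.001]
wrist_force: [-2.1, -1.2, 13.0]
grip_width: 0.0201
```

Call:
arm_command(
  plan=[
    [[0.8,0,0,0.0005,0,0,0],[0.8,0,0,0,0,0,0],[0.8,0,0,0,0,0,0]],
  ],
)

```text
time: 13.68
eef_pos: [0.5448, 0.1602, 0.1852]
ee_rot: [0.0, 3.139, 0.001]
wrist_force: [-2.1, -0.5, 14.7]
grip_width: 0.0202
```

Call:
arm_command(
  plan=[
    [[0.8,0,0,0,0,0,0]],
  ],
)

```text
time: 13.77
eef_pos: [0.5448, 0.1602, 0.1852]
ee_rot: [0.0, 3.139, 0.001]
wrist_force: [-0.6, -1.5, 13.6]
grip_width: 0.0202
```

Call:
arm_command(
  plan=[
    [[0.8,0,0,0,0,0,0]],
  ],
)

```text
time: 13.85
eef_pos: [0.5448, 0.1602, 0.1852]
ee_rot: [0.0, 3.139, 0.001]
wrist_force: [-1.7, -0.9, 13.6]
grip_width: 0.0207
```

Call:
arm_command(
  plan=[
    [[0.8,0,0,0.0004,0,0,0],[0.8,0,0,0,0,0,0],[0.8,0,0,0,0,0,0],[0.8,0,0,0,0,0,0],[0.8,0,0,0,0,0,0]],
  ],
)

```text
time: 14.27
eef_pos: [0.5449, 0.1602, 0.185]
ee_rot: [0.0, 3.139, 0.001]
wrist_force: [-2.6, -1.2, 15.3]
grip_width: 0.0205
```

Call:
arm_command(
  plan=[
    [[0.8,0,0,0,0,0,0],[0.8,0,0,0,0,0,0],[0.8,0,0,0,0,0,0],[0.8,0,0,0,0,0,0],[0.8,0,0,0,0,0,0]],
  ],
)

```text
time: 14.68
eef_pos: [0.5449, 0.1602, 0.185]
ee_rot: [0.0, 3.139, 0.001]
wrist_force: [-2.3, -0.5, 14.4]
grip_width: 0.0201
```

Call:
arm_command(
  plan=[
    [[0.8,0,0,0,0,0,0],[0.8,0,0,0,0,0,0],[0.8,0,0,0,0,0,0],[0.8,0,0,0,0,0,0],[0.8,0,0,0,0,0,0]],
  ],
)

```text
time: 15.1
eef_pos: [0.5449, 0.1602, 0.185]
ee_rot: [0.0, 3.139, 0.001]
wrist_force: [-2.0, -1.6, 14.8]
grip_width: 0.0197
```

The force held near 15 N for over a second with no further sliding, so it has bottomed. Withdrawing and heading back to the stand.

Call:
arm_command(
  plan=[
    [[0.8,0,0,-0.003,0,0,0],[0.8,0,0,-0.012,0,0,0],[0.8,0,0,-0.02,0,0,0],[0.8,0,0,-0.03,0,0,0],[0.8,0,0,-0.03,0,0,0]],
  ],
)

```text
time: 15.52
eef_pos: [0.5434, 0.1602, 0.2775]
ee_rot: [-0.0, -3.138, 0.0]
wrist_force: [0.6, -0.0, -1.0]
grip_width: 0.0204
```

Call:
arm_command(
  plan=[
    [[0.8,0,0,0,0,0,0],[0.8,-0.0058,-0.039,0,0,0,0],[0.8,-0.0058,-0.039,0,0,0,0],[0.8,-0.0058,-0.039,0,0,0,0],[0.8,-0.0058,-0.039,0,0,0,0]],
  ],
)

```text
time: 15.93
eef_pos: [0.567, 0.0029, 0.2769]
ee_rot: [0.001, -3.14, -0.001]
wrist_force: [0.4, 0.1, -1.9]
grip_width: 0.0201
```

Call:
arm_command(
  plan=[
    [[0.8,-0.0058,-0.039,0,0,0,0],[0.8,-0.0058,-0.039,0,0,0,0],[0.8,-0.0058,-0.039,0,0,0,0],[0.8,-0.0058,-0.039,0,0,0,0],[0.8,0,0,0,0,0,0]],
  ],
)

```text
time: 16.35
eef_pos: [0.5904, -0.1589, 0.2758]
ee_rot: [-0.01, -3.14, 0.003]
wrist_force: [0.2, 0.5, -1.7]
grip_width: 0.0202
```

Call:
arm_command(
  plan=[
    [[0.8,0,0,0.03,0,0,0],[0.8,0,0,0.03,0,0,0],[0.8,0,0,0.025,0,0,0],[0.8,0,0,0,0,0,0],[0.8,0,0,0,0,0,0]],
  ],
)

```text
time: 16.77
eef_pos: [0.5897, -0.1513, 0.1914]
ee_rot: [-0.0, -3.138, -0.003]
wrist_force: [-0.4, -0.0, -0.9]
grip_width: 0.0205
```

```bash
sed -e 's/\[\.541,\.161,\.12\]/[.5875,-.152,.042]/g' v.py > w.py; python3 w.py pics/g7.png
```

```text
[[ 0.5914 -0.1519  0.1945 -0.4078  0.8948 -1.0426 16.8667]
 [ 0.5914 -0.1519  0.1945 -0.4078  0.8948 -1.0426 16.8667]]
```

View pics/g7.png

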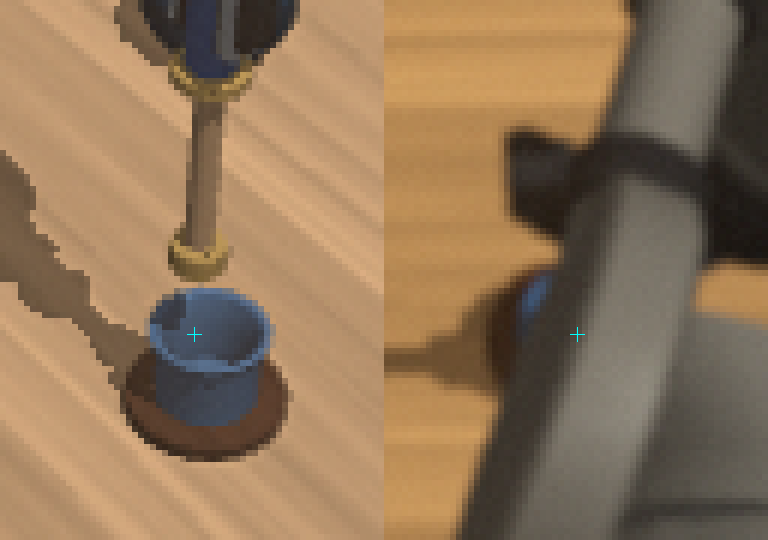

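```bash
python3 - <<'E'
from h import *
p=robot.get_image("side"); s=robot.observe()
b=proj(p,[.5875,-.152,.042]); o=np.round(b).astype(int)-[32,55]
px=lambda u,v: np.array([u,v])/6-.5+o
rim=tri([(p,px(210,331))],.042)[0]
for z in(.0795,.0815,.0835): print(z,tri([(p,px(199,261))],z)[0]-rim)
print(rim, s["eef_pos"], p["R"][0])
E
```

```text
0.0795 [-0.00479341  0.00399634]
0.0815 [-0.00629103  0.0023252 ]
0.0835 [-0.00778865  0.00065407]
[ 0.59396657 -0.15391114] [ 0.59155534 -0.15200515  0.19495002] [ 0.80769282 -0.58959448  0.00326451]
```

Call:
arm_command(
  plan=[
    [[0.8,-0.0035,-0.003,0.01,0,0,0],[0.8,0,0,0.012,0,0,0],[0.8,0,0,0.012,0,0,0],[0.8,0,0,0,0,0,0]],
  ],
)

```text
time: 17.25
eef_pos: [0.5933, -0.1546, 0.157]
ee_rot: [-0.0, -3.139, -0.002]
wrist_force: [0.2, 0.4, -1.1]
grip_width: 0.0203
```

```bash
python3 w.py pics/g8.png
```

```text
[[ 0.5943 -0.155   0.1593  0.9747  0.8054 -1.2154 17.35  ]
 [ 0.5943 -0.155   0.1593  0.9747  0.8054 -1.2154 17.35  ]]
```

View pics/g8.png

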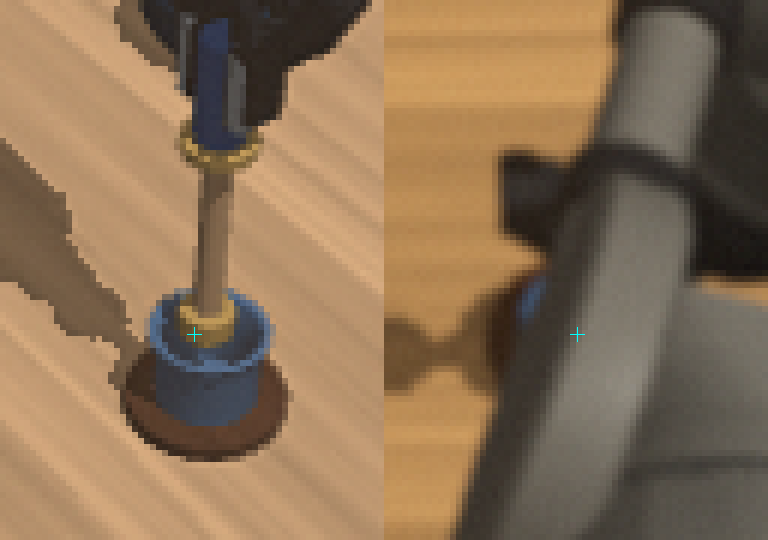

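The foot is centred in the cup: crop (206, 328) against a rim centre of (210, 331). Lowering onto the floor.

Call:
arm_command(
  plan=[
    [[0.8,-0.001,-0.001,0.007,0,0,0],[0.8,0,0,0.008,0,0,0],[0.8,0,0,0.008,0,0,0],[0.8,0,0,0.007,0,0,0],[0.8,0,0,0,0,0,0]],
  ],
)

```text
time: 17.77
eef_pos: [0.594, -0.1555, 0.1269]
ee_rot: [-0.001, -3.138, -0.002]
wrist_force: [-0.3, 0.1, -0.8]
grip_width: 0.0204
```

Call:
arm_command(
  plan=[
    [[0.8,0,0,0.0015,0,0,0],[0.8,0,0,0.0015,0,0,0],[0.8,0,0,0,0,0,0],[0.8,0,0,0,0,0,0]],
  ],
)

```text
time: 18.1
eef_pos: [0.5952, -0.1559, 0.1263]
ee_rot: [0.0, 3.141, -0.0]
wrist_force: [-0.2, -0.2, -0.3]
grip_width: 0.0207
```

Call:
arm_command(
  plan=[
    [[0.8,0,0,0.0015,0,0,0],[0.8,0,0,0.0015,0,0,0],[0.8,0,0,0,0,0,0]],
  ],
)

```text
time: 18.35
eef_pos: [0.5956, -0.156, 0.1245]
ee_rot: [0.0, 3.139, -0.001]
wrist_force: [-0.8, 0.1, 6.0]
grip_width: 0.02
```

Call:
arm_command(
  plan=[
    [[0.8,0,0,-0.001,0,0,0],[0.45,0,0,0,0,0,0],[0.3,0,0,0,0,0,0],[0.1,0,0,0,0,0,0],[-0.3,0,0,0,0,0,0]],
  ],
)

```text
time: 18.77
eef_pos: [0.595, -0.1558, 0.1238]
ee_rot: [-0.0, -3.141, -0.0]
wrist_force: [0.4, 0.1, 0.2]
grip_width: 0.0493
```

Call:
arm_command(
  plan=[
    [[-0.5,0,0,0,0,0,0],[-0.5,0,0,0,0,0,0],[-0.5,0,0,0,0,0,0],[-0.5,0,0,-0.01,0,0,0],[-0.5,0,0,-0.02,0,0,0]],
  ],
)

```text
time: 19.18
eef_pos: [0.5936, -0.1553, 0.1524]
ee_rot: [-0.001, -3.137, -0.003]
wrist_force: [0.4, 0.3, -0.1]
grip_width: 0.0641
```

Call:
arm_command(
  plan=[
    [[-0.5,0,0,-0.03,0,0,0],[-0.5,0,0,-0.03,0,0,0],[-0.5,0,0,-0.03,0,0,0],[-0.5,0,0,-0.03,0,0,0],[-0.5,0,0,0,0,0,0]],
  ],
)

```text
time: 19.6
eef_pos: [0.5971, -0.1567, 0.282]
ee_rot: [0.0, 3.13, -0.007]
wrist_force: [0.3, -0.3, 1.2]
grip_width: 0.0638
```

Call:
arm_command(
  plan=[
    [[-0.5,0.03,0.02,0,0,0,0],[-0.5,0.03,0.02,0,0,0,0],[-0.5,0.03,0.02,0,0,0,0],[-0.5,0.03,0.02,0,0,0,0],[-0.5,0,0,0,0,0,0]],
  ],
)

```text
time: 20.02
eef_pos: [0.4698, -0.0725, 0.2744]
ee_rot: [0.002, -3.138, -0.003]
wrist_force: [1.4, 0.2, -0.3]
grip_width: 0.0638
```

```bash
python3 - <<'E'
from h import *
P=pics(); s=robot.observe(); print(s["eef_pos"],s["wrist_force"],s["time"])
cv2.imwrite("pics/end.png",np.hstack([cv2.resize(P["side"]["color"][160:380,165:385],None,fx=1.8,fy=1.8),cv2.resize(P["top"]["color"][110:330,120:460],(400,396))]))
E
```

```text
[ 0.47470873 -0.07535564  0.27531624] [ 0.05083978 -1.23256016  0.71604273] 20.1167
```

View pics/end.png

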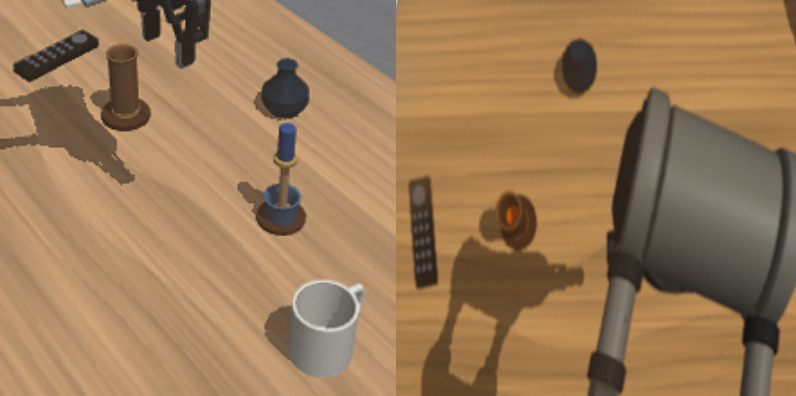

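The rod stands upright in the cup (left half, 285, 180). The barrel is down the tube (right half, 512, 215). The vase, mug and remote look as they did at the start.

```bash
python3 -c "
from station import robot
print(robot.hand_in())"
```

```text
the job is handed in; nothing more can be done
None
```

The job is done and handed in at about 20 s of the 72 s. No verdict was reported.

- **Barrel:** I put it into the tube mouth and let go there. I then pushed it with the rod against the 4–6 N of cork friction until it bottomed out.
- **Pressing:** The wrist read 14.4–15.3 N for about 1.3 s, or roughly 15–16 N with the rod's weight added. The highest reading was 15.3 N. The force was only read at the end of each move call, so I did not see it in between.
- **Rod:** I set it back in the blue stand, released it and moved the gripper clear. Lowering it onto the stand floor pressed with about 6–7 N.

In the last pictures the rod stands upright in its cup and the barrel is deep in the bore. By eye, the vase, mug and remote look where they were. I did not re-measure their positions.

One measurement disagreed: the side and top cameras differed by several millimetres on where the stand is. I settled that by lining the rod's foot up with the cup rim in the picture.

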